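# Close the pressure pot: draw the lid down crisscross, then open the air

## Robot

A 6-joint arm with a two-finger parallel gripper is mounted at the origin on a cart in front of the work surface, level with it; the furniture and walls round the work are solid. World frame = base frame: x ahead of the robot, y to its left, z up, the work surface at z = 0. Lengths are in m, angles in rad, forces in N, time in s.
With the tool pointing down it reaches from about 0.3 to 0.775 m from the base axis. Payload 14.6 kg.
Tool frame: the origin (TCP) lies at the very end of the fingers, on their centre line; the grasp point (between the pads) lies 19 mm behind it; z points along the fingers, y is the line along which they close (so a half turn about z gives the same grasp; the last joint's range is limited). The gripper opens to 94 mm and grips with 3 to 60 N. Pads are 16 mm wide; open, the fingers measure 119 mm over their backs; the gripper's body (75 mm by 177 mm) begins 78 mm behind the grasp point.
Start: joints at [-1.327, 0.3, 1.521, -0, 1.321, -0.067], TCP at [0.168, -0.524, 0.205] pointing down, gripper open.
Joint ranges: [-3.03, 3.03], [-0.79, 2.21], [0.23, 2.52], [-1.04, 4.18], [0, 3.07], [-2.55, 2.55]. Speed limits (rad/s): [2.22, 2.22, 2.57, 3.14, 3.14, 3.14].

## Interface

Orientations are given as [roll, pitch, yaw] about the fixed x, y, z axes, in that order (R = Rz(yaw) Ry(pitch) Rx(roll)).
In Python, from station import ctrl gives the robot as it stands.
- The arm moves only by the tool move_arm, never from a script. Its argument "increments" is a list of rows, each a list of 7 numbers: the opening, from 0 (shut) to 1 (fully open), then the shift along the tool's x, y, z in units of 50 mm (1.0 is 50 mm), then the turn, a rotation vector about the tool's x, y, z in rad. In form: [[claw, tx, ty, tz, rx, ry, rz], ...]. A call has 1 to 20 rows; each row shifts and turns the commanded pose from where the row before left it, along the tool's axes as they then stand; what a row does not reach is not made up. A row lasts 1/10 s, in which the tool goes at most 50 mm and 8.59 degrees, less where a joint would pass 70% of its speed; a pose out of reach is approached as far as the arm can. A call is refused whole if a number of a shift passes 1 or a number of a turn 0.15, either way. A call with a gripper value outside its range is refused whole. The fingers move at their own pace and stop on an object; "force" is the grip in N (left out, the last holds). Time passes only in rows, so rows that do not move let the fingers close. It gives the time, the measured TCP pose, the force, the opening and the grip force at its end, in the units of the state.
- ctrl.get_obs(): the state, without advancing time (a new reading comes with each control period).
- ctrl.camera(name): name is "scene" or "top" or "wrist"; returns a dict with "color" (420x560x3 uint8, blue, green, red), "K" (3x3 intrinsics, pixels), "pose" (4x4, takes a point from camera to world coordinates); the wrist camera has in their place "tool_from_camera" (4x4, takes a point from camera to tool coordinates, whose origin is the TCP and whose axes are the flange's). Camera axes: x right, y down, z forward; pixel columns grow to the right and rows downward; lengths in m; the calibration is good to about 2 mm. A picture is of the moment at which its call begins: read the wrist's pose just before it. There is no depth.
- ctrl.hand_in(): hands the job in; it is judged then, once.
Trained networks look in a picture, given as the dict that the camera call returned (one of the last four; its "shot" number tells which), for a name from the list of things; names that differ only in an ending like _2 or _b are one class to them, and where a whole thing is asked for, a point or a joint stands for the part that bears it (a point fixed in the world has none). Each returns a list of dicts, best first, with "conf" (0 to 1); they miss things now and then, are a little off and sometimes report something else, mostly with a low value. They report only what shows in the picture. A call takes as long as a camera call.
- ctrl.cut_out(name, picture): "mask" (420x560 bool, what is visible of it) and "centre" ([row, column] in pixels, amid what is visible of it).
The state is a dict: "time_s": time; "qpos": joint angles; "joint_vel": joint speeds; "tau": joint torques, N m; "ee_pos": TCP position; "eef_rot": TCP orientation; "force": force on the tool from outside, world axes, zero at the start; "moment": the same for the moment, N m; "grip_width": finger opening in m; "grip_force": force on a finger pad.
Only numpy, scipy, OpenCV 4.12 (cv2) and the standard library are available. Lean on these libraries where they do the work, as an engineer would, in place of code of your own. Each camera call takes 0.05 s, during which the arm holds its last target. There are 200 camera calls.

## Task

Finish closing the pressure pot so that its lid seats flat: its front left and back right wing knobs have already been drawn down half way and the other two are still loose, so first turn each of those two about 60 degrees clockwise to catch up, then go round all four in crisscross order, each followed by the one diagonally opposite, and turn every knob up to its hard stop. Only when the lid is home, open the air valve at the pot's side by swinging its lever until it lies in line with the pipe. Leave the other things on the bench alone.

Things in the scene. Friction and masses are not known exactly. Their poses are not given: they have to be found in the camera images.
- pot_axis (a point): Pressure pot: a round aluminium pot with a flange, 175 mm across, fixed to the bench, with a grey lid held by four black wing knobs. This point is on its axis at bench level; its x axis points to the pot's back (away from the robot), y to its left, z up. The four studs stand at x = +-58 mm, y = +-58 mm, 116 mm apart along the sides.
- lid_mid (a point): The lid: a grey disc 166 mm across with four lugs; this point is on its axis, level with the tops of the lugs, z up. It is held up off its seat by the springy gasket and follows the knobs down; at the start it stands about 114 mm above the bench, seated 112 to 113 mm, level. A gauge (47 mm across, top 25 mm above this point) is at its middle and a small relief valve 46 mm behind that; both are fixed to the lid.
- knob_fl_grip (a point): Front left wing knob of the lid, seen from the robot: a black butterfly wing 72 mm long, 12 mm thick with flat sides, upright on a round hub. This point is on the knob's axis, 28 mm above the lid's lugs; the wing reaches from 16 mm below it (there the 25 mm thick hub begins) to 15 mm above it. Its x axis lies along the wing, z is up. Oppo back right.
- knob_fl (a joint): Turn of the front left knob in rad, growing clockwise seen from above (tightening); 0 fully slack, hard stop with the lid seated at 2.4. It sinks 1.9 mm per rad, needs about 0.1 N m and stays where it is left. Starts at 1.0 to 1.3, already drawn down.
- knob_fr_grip (a point): Front right wing knob of the lid, seen from the robot: a black butterfly wing 72 mm long, 12 mm thick with flat sides, upright on a round hub. This point is on the knob's axis, 28 mm above the lid's lugs; the wing reaches from 16 mm below it (there the 25 mm thick hub begins) to 15 mm above it. Its x axis lies along the wing, z is up. Oppo back left.
- knob_fr (a joint): Turn of the front right knob in rad, growing clockwise seen from above (tightening); 0 fully slack, hard stop with the lid seated at 2.4. It sinks 1.9 mm per rad, needs about 0.1 N m and stays where it is left. Starts at 0 to 0.3, still loose.
- knob_br_grip (a point): Back right wing knob of the lid, seen from the robot: a black butterfly wing 72 mm long, 12 mm thick with flat sides, upright on a round hub. This point is on the knob's axis, 28 mm above the lid's lugs; the wing reaches from 16 mm below it (there the 25 mm thick hub begins) to 15 mm above it. Its x axis lies along the wing, z is up. Oppo front left.
- knob_br (a joint): Turn of the back right knob in rad, growing clockwise seen from above (tightening); 0 fully slack, hard stop with the lid seated at 2.4. It sinks 1.9 mm per rad, needs about 0.1 N m and stays where it is left. Starts at 1.0 to 1.3, already drawn down.
- knob_bl_grip (a point): Back left wing knob of the lid, seen from the robot: a black butterfly wing 72 mm long, 12 mm thick with flat sides, upright on a round hub. This point is on the knob's axis, 28 mm above the lid's lugs; the wing reaches from 16 mm below it (there the 25 mm thick hub begins) to 15 mm above it. Its x axis lies along the wing, z is up. Oppo front right.
- knob_bl (a joint): Turn of the back left knob in rad, growing clockwise seen from above (tightening); 0 fully slack, hard stop with the lid seated at 2.4. It sinks 1.9 mm per rad, needs about 0.1 N m and stays where it is left. Starts at 0 to 0.3, still loose.
- lever_grip (a point): Middle of the black sleeve on the ball valve's lever, at the pot's right side; the sleeve is 44 mm long, 12 mm thick, 16 mm high. Its x axis lies along the lever and points to the pivot; z is up. 64 mm from the pivot; about 122 mm above the bench.
- lever_pivot (a point): On the vertical pivot axis of that lever, at the height of the sleeve's middle; 142 mm to the right of the pot's axis, on the valve's pipe, which runs straight out from the pot to its right.
- valve_lever (a joint): Turn of the valve lever in rad, growing anticlockwise seen from above: 0 shut (lever square to the pipe, pointing to the robot), stop at 1.57 fully open (lever in line with the pipe, pointing away from the pot). It starts at 0 to 0.1, needs about 0.12 N m and stays where it is left.
- jar: Bystander: screw-lidded jar, 55 mm across, 46 mm tall; origin at its underside.
- driver: Bystander: hex driver, 170 mm long; origin at its underside.
- stone_a: Bystander: grey stone stick, 120 mm long; origin at its underside.
- stone_b: Bystander: green stone stick, 100 mm long; origin at its underside.
- vernier: Bystander: calliper lying flat, 200 mm long; origin at its underside.
- wheel: Bystander: felt wheel standing on its face, mandrel up, 43 mm across, 50 mm tall; origin at its underside.
- core: Bystander: finned core insert standing up, 28 x 30 x 57 mm; origin at its underside.

How it is judged:
By the outcome, as a careful person would: the job done as asked, in the order asked, and still so for the second after the job is handed in, with the robot touching nothing.
It also fails if it takes over 72 s, if anything falls off the work surface, if the arm or the gripper's body presses on something with over 40 N, if the wrist force passes 120 N, or if a joint passes its speed limit or range.

## Working session

There is one attempt and no reset: what is moved stays moved. The work goes in short steps, Python scripts to look and compute and a tool call to move; the robot and the scene stay as the last step left them, time stands still between calls to the robot, and variables do not carry over. Pictures are saved under pics/ and viewed, at most 10 in all, crops included, and the job is handed in when it is done.

Besides the shell and the picture viewer there is one more tool, called after "Request:" as a command line: name --pt "numbers of a row" for each row, then --argument value for the rest. move_arm: Moves the arm, as the interface text tells. Its arguments: {"type":"object","properties":{"increments":{"type":"array","items":{"type":"array","items":{"type":"number"}}},"force":{"type":"number"}},"required":["increments"]}

```bash
ls; mkdir -p pics
cat > h.py <<'E'
import numpy as np, cv2
from station import ctrl
from scipy.spatial.transform import Rotation as R
E
python3 - <<'E'
from h import *
o=ctrl.get_obs(); print({k:np.round(v,3).tolist() for k,v in o.items()})
for n in ("scene","top"):
    p=ctrl.camera(n); cv2.imwrite(f"pics/{n}0.png",p["color"]); print(n,np.round(p["K"],1).tolist(),np.round(p["pose"],3).tolist())
    for t in ["knob_fl","knob_fr_grip","lever_grip","lid_mid","pot_axis","lever_pivot"]:
        print(t,[(round(d["conf"],2),np.round(d["centre"],1).tolist(),int(d["mask"].sum())) for d in ctrl.cut_out(t,p)])
E
```

```text
pics
{'time_s': 0.0, 'qpos': [-1.327, 0.3, 1.522, -0.0, 1.321, -0.067], 'joint_vel': [0.001, -0.0, 0.0, -0.002, -0.001, -0.001], 'tau': [-0.0, -53.181, -35.273, 0.071, 0.024, -0.0], 'ee_pos': [0.168, -0.523, 0.205], 'eef_rot': [-3.14, -0.0, 0.311], 'force': [0.025, 0.149, -0.131], 'moment': [-0.087, 0.006, -0.036], 'grip_force': 0.0, 'grip_width': 0.094}
scene [[500.8, 0.0, 277.4], [0.0, 500.8, 208.7], [0.0, 0.0, 1.0]] [[-0.632, -0.473, 0.614, -0.182], [-0.775, 0.39, -0.497, 0.655], [-0.004, -0.79, -0.613, 0.824], [0.0, 0.0, 0.0, 1.0]]
knob_fl [(0.79, [244.0, 248.2], 247)]
knob_fr_grip [(0.57, [216.4, 276.5], 391)]
lever_grip []
lid_mid [(0.63, [229.7, 241.0], 2689)]
pot_axis [(0.94, [235.4, 242.1], 6049), (0.56, [195.9, 238.9], 277)]
lever_pivot [(0.64, [203.0, 296.0], 276)]
top [[528.3, 0.0, 284.3], [0.0, 528.3, 210.2], [0.0, 0.0, 1.0]] [[0.004, -0.989, 0.145, 0.339], [-1.0, -0.004, -0.003, 0.063], [0.003, -0.145, -0.989, 1.403], [0.0, 0.0, 0.0, 1.0]]
knob_fl [(0.8, [240.0, 218.2], 216), (0.75, [228.8, 262.3], 179)]
knob_fr_grip [(0.65, [156.9, 268.7], 191), (0.47, [229.0, 265.1], 202)]
lever_grip [(0.77, [211.9, 295.4], 203)]
lid_mid [(0.82, [209.5, 234.3], 3012)]
pot_axis [(0.86, [209.3, 241.1], 4770)]
lever_pivot [(0.49, [184.1, 253.0], 184), (0.16, [208.5, 240.4], 4705)]
```

Run:
```python
from h import *
a=cv2.imread("pics/top0.png"); b=cv2.imread("pics/scene0.png")
cv2.imwrite("pics/c1.png",cv2.resize(a[120:320,150:370],None,fx=3.0,fy=3.0,interpolation=cv2.INTER_CUBIC)[:600])
```

```text
(no output)
```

View pics/c1.png

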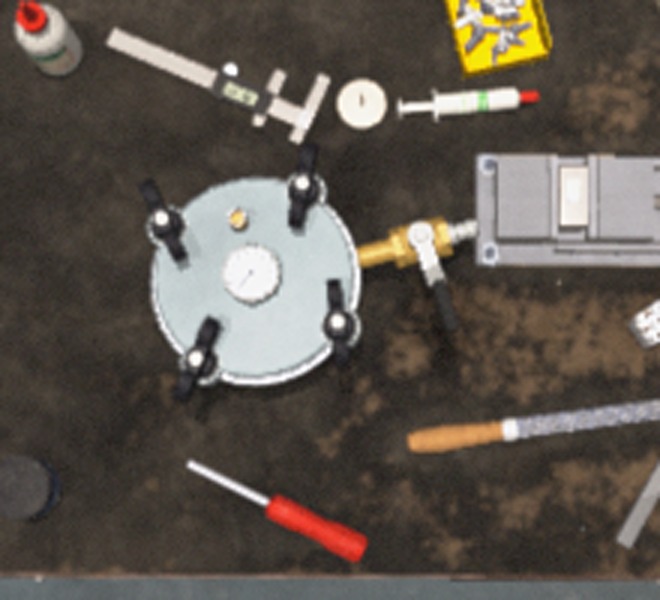

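View pics/scene0.png

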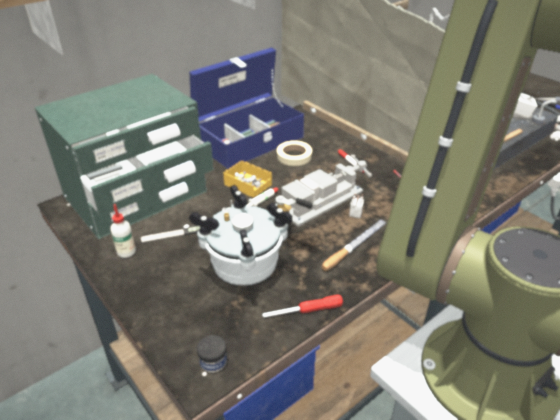

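The top view shows the pot at about crop (252,272), turned by about 15°. The knobs are at FL (198,358), FR (338,322), BR (302,187) and BL (163,222). The lever pivot is at (421,235) and its black sleeve at about (441,300). In the scene view the arm is clear of the pot.

```bash
cat >> h.py <<'E'
def ray(p,u,v,z,T=None):
    T=p["pose"] if T is None else T
    d=T[:3,:3]@np.linalg.inv(p["K"])@[u,v,1]; return T[:3,3]+d*(z-T[2,3])/d[2]
def tool():
    o=ctrl.get_obs(); T=np.eye(4); T[:3,:3]=R.from_euler('xyz',o["eef_rot"]).as_matrix(); T[:3,3]=o["ee_pos"]; return T,o
E
python3 - <<'E'
from h import *
p=ctrl.camera("top")
pts=dict(fl=(198,358,.152),fr=(338,322,.152),br=(302,187,.152),bl=(163,222,.152),gauge=(252,272,.139),piv=(421,235,.13),sleeve=(441,300,.13))
for k,(a,b,z) in pts.items(): print(k,np.round(ray(p,150+a/3,120+b/3,z),4))
w=ctrl.camera("wrist"); print(np.round(w["K"],1).tolist(),np.round(w["tool_from_camera"],4).tolist())
E
```

```text
fl [0.4519 0.2216 0.152 ]
fr [0.4809 0.1112 0.152 ]
br [0.59   0.1411 0.152 ]
bl [0.5609 0.2521 0.152 ]
gauge [0.5227 0.1813 0.139 ]
piv [0.555  0.0451 0.13  ]
sleeve [0.5017 0.0288 0.13  ]
[[348.2, 0.0, 276.1], [0.0, 348.2, 210.9], [0.0, 0.0, 1.0]] [[0.0001, -0.9727, -0.2319, 0.0664], [1.0, -0.0, 0.0005, 0.001], [-0.0005, -0.2319, 0.9727, -0.1799], [0.0, 0.0, 0.0, 1.0]]
```

Request:
move_arm --pt "0.45 0.551 -0.563 -0.045 0 0 0" --pt "0.45 0.551 -0.563 -0.045 0 0 0" --pt "0.45 0.551 -0.563 -0.045 0 0 0" --pt "0.45 0.551 -0.563 -0.045 0 0 0" --pt "0.45 0.551 -0.563 -0.045 0 0 0" --pt "0.45 0.551 -0.563 -0.045 0 0 0" --pt "0.45 0.551 -0.563 -0.045 0 0 0" --pt "0.45 0.551 -0.563 -0.045 0 0 0" --pt "0.45 0.551 -0.563 -0.045 0 0 0" --pt "0.45 0.551 -0.563 -0.045 0 0 0" --pt "0.45 0.551 -0.563 -0.045 0 0 0" --pt "0.45 0.551 -0.563 -0.045 0 0 0" --pt "0.45 0.551 -0.563 -0.045 0 0 0" --pt "0.45 0.551 -0.563 -0.045 0 0 0" --pt "0.45 0.551 -0.563 -0.045 0 0 0" --pt "0.45 0.551 -0.563 -0.045 0 0 0" --pt "0.45 0.551 -0.563 -0.045 0 0 0" --pt "0.45 0.551 -0.563 -0.045 0 0 0" --pt "0.45 0.551 -0.563 -0.045 0 0 0" --pt "0.45 0.551 -0.563 -0.045 0 0 0"

```text
time_s: 2.8
ee_pos: [0.5211, 0.1826, 0.2506]
eef_rot: [3.142, -0.0, 0.311]
force: [0.2, -0.9, -0.1]
grip_width: 0.0423
grip_force: 0.0
```

Run:
```python
from h import *
import pickle
T,o=tool(); w=ctrl.camera("wrist"); cv2.imwrite("pics/w1.png",w["color"]); print(o["time_s"],np.round(o["ee_pos"],4),np.round(o["eef_rot"],4),np.round(o["qpos"],3))
C=T@w["tool_from_camera"]; pickle.dump((w["K"],C),open("w1.pkl","wb"))
for t in ["knob_fl_grip","knob_fr_grip","knob_br_grip","knob_bl_grip","lever_grip"]:
    for d in ctrl.cut_out(t,w):
        if d["mask"].sum()<10: continue
        v,u=np.nonzero(d["mask"]); z=.155 if 'knob' in t else .13
        P=np.array([ray(w,a,b,z,C)[:2] for a,b in zip(u,v)])
        (c,s,ang)=cv2.minAreaRect(P.astype(np.float32)*1000)
        e,V=np.linalg.eigh(np.cov(P.T)); print(t,round(d["conf"],2),np.round(d["centre"]),np.round(c),np.round(s),round(ang,1),"pca",round(np.degrees(np.arctan2(V[1,1],V[0,1])),1),np.round(P.mean(0),4))
```

```text
2.8 [0.5211 0.1826 0.2506] [ 3.1416e+00 -1.0000e-04  3.1090e-01] [ 0.271  0.274  1.449 -0.     1.418  1.531]
knob_fl_grip 0.6 [189. 287.] [541. 148.] [165. 224.] 14.3 pca 97.1 [0.5444 0.1743]
knob_fl_grip 0.48 [254. 204.] [470. 229.] [ 4. 16.] 80.4 pca 167.9 [0.469  0.2288]
knob_fr_grip 0.76 [246. 345.] [512. 112.] [27. 13.] 49.3 pca -138.0 [0.5118 0.1139]
knob_fr_grip 0.65 [196. 276.] [532. 184.] [142. 142.] 21.1 pca -179.1 [0.5352 0.1851]
knob_br_grip 0.72 [136. 350.] [595. 146.] [26. 69.] 79.4 pca 168.8 [0.5951 0.1436]
knob_bl_grip 0.83 [130. 211.] [567. 246.] [70. 25.] 26.1 pca -153.9 [0.5667 0.2495]
lever_grip 0.86 [230. 428.] [537.  45.] [75. 21.] 23.1 pca -153.9 [0.5399 0.0454]
```

View pics/w1.png

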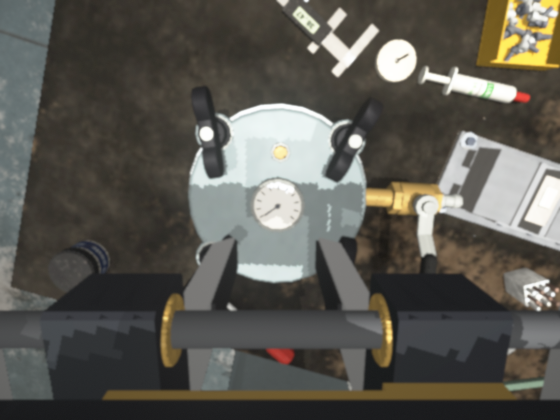

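The wrist view shows BL with its bolt at (208,132), BR at (355,140), the gauge at (277,205) and the lever pivot at (427,205). The fingers hide the front knobs, so I back off to see them.

Request:
move_arm --pt "0.45 -0.8 0 0 0 0 0" --pt "0.45 -0.8 0 0 0 0 0" --pt "0.45 -0.8 0 0 0 0 0" --pt "0.45 0 0 0 0 0 0"

```text
time_s: 3.5
ee_pos: [0.4033, 0.1425, 0.2511]
eef_rot: [3.141, -0.001, 0.309]
force: [0.5, -0.2, 0.6]
grip_width: 0.0424
grip_force: 0.0
```

```bash
cat >> h.py <<'E'
from scipy.optimize import minimize
def hull(img,K,C,pts):
    W=np.linalg.inv(C); q=pts@W[:3,:3].T+W[:3,3]; q=q@K.T; q=(q[:,:2]/q[:,2:])
    cv2.fillConvexPoly(img,cv2.convexHull((q*16).round().astype(np.int32)),1,shift=4)
def box(c,yaw,l,w,z0,z1):
    g=np.array([[x,y,z] for x in(-l/2,l/2) for y in(-w/2,w/2) for z in(z0,z1)]); cs,sn=np.cos(yaw),np.sin(yaw)
    return np.c_[c[0]+g[:,0]*cs-g[:,1]*sn,c[1]+g[:,0]*sn+g[:,1]*cs,g[:,2]]
def cyl(c,r,z0,z1):
    a=np.linspace(0,6.28,24); return np.array([[c[0]+r*np.cos(t),c[1]+r*np.sin(t),z] for t in a for z in(z0,z1)])
def fitwing(mask,K,C,c0,zl=.114):
    m=mask.astype(np.uint8)
    def f(p):
        i=np.zeros_like(m); hull(i,K,C,box(p[:2],p[2],.072,.012,zl+.012,zl+.043)); hull(i,K,C,cyl(p,.0125,zl+.0,zl+.012))
        return 1-(i&m).sum()/max(1,(i|m).sum())
    best=min(((f([*c0,y]),y) for y in np.radians(np.arange(0,180,6))))
    r=minimize(f,[*c0,best[1]],method="Nelder-Mead",options=dict(initial_simplex=np.array([[*c0,best[1]]]*4)+np.vstack([np.zeros(3),np.diag([.006,.006,.1])]),xatol=1e-4))
    return np.round(r.x[:2],4),round(np.degrees(r.x[2])%180,1),round(1-r.fun,2)
E
python3 - <<'E'
from h import *
import pickle
T,o=tool(); w=ctrl.camera("wrist"); cv2.imwrite("pics/w2.png",w["color"]); print(o["time_s"],np.round(o["ee_pos"],4))
C=T@w["tool_from_camera"]
K1,C1=pickle.load(open("w1.pkl","rb")); im1=cv2.imread("pics/w1.png"); top=ctrl.camera("top")
pot=np.array([.521,.1815]); y=.257; Rz=np.array([[np.cos(y),-np.sin(y)],[np.sin(y),np.cos(y)]])
K={k:pot+Rz@np.array(v) for k,v in dict(fl=(-.058,.058),fr=(-.058,-.058),br=(.058,-.058),bl=(.058,.058)).items()}
for k,c in K.items():
    for nm,img,KK,CC in (("w1",im1,K1,C1),("w2",w["color"],w["K"],C),("top",top["color"],top["K"],top["pose"])):
        roi=np.zeros(img.shape[:2],np.uint8); hull(roi,KK,CC,cyl(c,.042,.114,.157))
        dark=(img.max(2)<75)&(roi>0); 
        if dark.sum()<100: continue
        print(k,np.round(c,4),nm,fitwing(dark,KK,CC,c))
for d in ctrl.cut_out("lever_grip",w):
    v,u=np.nonzero(d["mask"]); P=np.array([ray(w,a,b,.122,C)[:2] for a,b in zip(u,v)]); e,V=np.linalg.eigh(np.cov(P.T)); print("lever",d["conf"],np.round(d["centre"]),np.round(P.mean(0),4),np.degrees(np.arctan2(V[1,1],V[0,1])))
E
```

```text
3.5 [0.4033 0.1425 0.2511]
fl [0.4502 0.2229] w1 (array([0.4421, 0.2268]), np.float64(84.2), np.float64(0.31))
fl [0.4502 0.2229] w2 (array([0.4401, 0.2293]), np.float64(150.3), np.float64(0.23))
fr [0.4796 0.1107] w1 (array([0.4729, 0.1134]), np.float64(146.5), np.float64(0.35))
fr [0.4796 0.1107] w2 (array([0.4727, 0.0926]), np.float64(161.2), np.float64(0.3))
fr [0.4796 0.1107] top (array([0.4872, 0.1039]), np.float64(129.5), np.float64(0.26))
br [0.5918 0.1401] w1 (array([0.5978, 0.1363]), np.float64(166.2), np.float64(0.27))
br [0.5918 0.1401] w2 (array([0.5831, 0.1386]), np.float64(69.2), np.float64(0.66))
br [0.5918 0.1401] top (array([0.5991, 0.1401]), np.float64(164.4), np.float64(0.28))
bl [0.5624 0.2523] w1 (array([0.5671, 0.2529]), np.float64(28.4), np.float64(0.28))
bl [0.5624 0.2523] w2 (array([0.5693, 0.2571]), np.float64(28.4), np.float64(0.33))
bl [0.5624 0.2523] top (array([0.5849, 0.2684]), np.float64(118.9), np.float64(0.39))
lever 0.69 [106. 439.] [0.5253 0.0354] -154.96361054238463
```

View pics/w2.png

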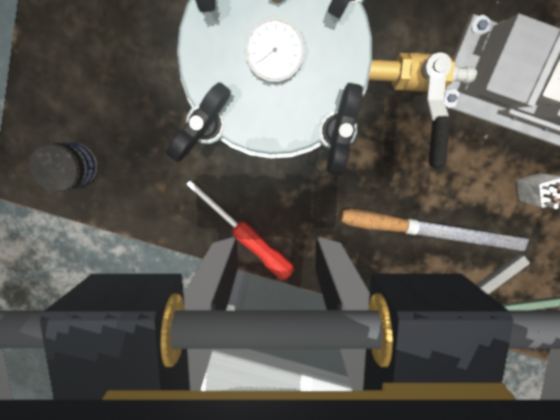

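The second wrist view shows the FL wing from (228,88) to (172,157) with its bolt at (197,121). FR runs from (352,88) to (339,168) with its bolt at (346,129). The lever pivot is at (439,65) and its black sleeve runs from (440,117) to (438,165). The bench is dark, so plain thresholding fails. I use these pixels together with the network masks.

Run:
```python
from h import *
import pickle
from scipy.optimize import least_squares
T,o=tool(); w=ctrl.camera("wrist"); C2=T@w["tool_from_camera"]; K1,C1=pickle.load(open("w1.pkl","rb")); pickle.dump((w["K"],C2),open("w2.pkl","wb"))
ends=dict(bl=(C1,(200,90),(214,172),(208,132)),br=(C1,(377,103),(333,177),(355,141)),fl=(C2,(228,88),(172,157),(197,121)),fr=(C2,(352,88),(339,168),(346,129)))
S=dict(fl=(-.058,.058),fr=(-.058,-.058),br=(.058,-.058),bl=(.058,.058))
def res(p,full=False):
    c,s=np.cos(p[2]),np.sin(p[2]); M=np.array([[c,-s],[s,c]])
    return np.concatenate([ray(w,*ends[k][3],p[3],ends[k][0])[:2]-(p[:2]+M@S[k]) for k in S])
r=least_squares(res,[.521,.18,.26,.15]); print("pot",np.round(r.x,4),np.round(r.fun*1000,1))
for k,(C,a,b,m) in ends.items():
    A,B=[ray(w,*q,.150,C)[:2] for q in (a,b)]; print(k,"bolt",np.round(ray(w,*m,r.x[3],C)[:2],4),"mid",np.round((A+B)/2,4),"len",round(np.linalg.norm(A-B),3),"ang",round(np.degrees(np.arctan2(*(A-B)[::-1])),1))
for k in ("knob_fl","knob_fr"):
  for d in ctrl.cut_out(k,w):
    P=ray(w,d["centre"][1],d["centre"][0],.15,C2)[:2]; print(k,round(d["conf"],2),d["mask"].sum(),np.round(d["centre"]),fitwing(d["mask"],w["K"],C2,P))
for n,q in dict(piv=(439,65),s0=(440,117),s1=(438,165)).items(): print(n,np.round(ray(w,*q,.13,C2),4))
```

```text
pot [0.5257 0.1812 0.2569 0.1518] [ 2.   0.4  2.1  0.3 -2.4 -0.1 -1.6 -0.7]
bl bolt [0.5654 0.2514] mid [0.565  0.2523] len 0.063 ang 25.2
br bolt [0.5941 0.1398] mid [0.5941 0.1398] len 0.066 ang -11.2
fl bolt [0.4568 0.223 ] mid [0.4556 0.2212] len 0.07 ang -23.8
fr bolt [0.4864 0.1108] mid [0.4863 0.1109] len 0.062 ang 10.8
knob_fl 0.57 1941 [124. 206.] (array([0.4528, 0.221 ]), np.float64(158.5), np.float64(0.84))
knob_fr 0.9 2086 [133. 343.] (array([0.4818, 0.1101]), np.float64(7.0), np.float64(0.85))
piv [0.5579 0.0526 0.13  ]
s0 [0.5208 0.0353 0.13  ]
s1 [0.4835 0.0206 0.13  ]
```

Request:
move_arm --pt "0.45 0.65 0.54 0 0 0 0" --pt "0.45 0.65 0.54 0 0 0 0" --pt "0.45 0 0 0.05 0 0 -0.1495" --pt "0.45 0 0 0.05 0 0 -0.1495" --pt "0.45 0 0 0.05 0 0 -0.1495" --pt "0.45 0 0 0.05 0 0 -0.1495" --pt "0.45 0 0 0.05 0 0 -0.1495" --pt "0.45 0 0 0.05 0 0 -0.1495" --pt "0.45 0 0 0.05 0 0 -0.1495" --pt "0.45 0 0 0.05 0 0 -0.1495" --pt "0.45 0 0 0.05 0 0 -0.1495" --pt "0.45 0 0 0.05 0 0 -0.1495" --pt "0.45 0 0 0.05 0 0 -0.1495" --pt "0.45 0 0 0.05 0 0 -0.1495" --pt "0.45 0 0 0.05 0 0 -0.1495" --pt "0.45 0 0 0.05 0 0 -0.1495" --pt "0.45 0 0 0.05 0 0 -0.1495" --pt "0.45 0 0 0.05 0 0 -0.1495" --pt "0.45 0 0 0.05 0 0 -0.1495" --pt "0.45 0 0 0.05 0 0 -0.1495"

```text
time_s: 5.8
ee_pos: [0.4852, 0.1127, 0.2048]
eef_rot: [-3.141, -0.001, 3.008]
force: [-0.2, 0.7, 1.1]
grip_width: 0.0425
grip_force: 0.0
```

Request:
move_arm --pt "0.45 0 0 0 0 0 -0.149" --pt "0.45 0 0 0 0 0 -0.149" --pt "0.45 0 0 0 0 0 0"

```text
time_s: 6.1
ee_pos: [0.4851, 0.1127, 0.2049]
eef_rot: [3.142, -0.001, -2.981]
force: [0.2, 0.7, 0.1]
grip_width: 0.0426
grip_force: 0.0
```

Run:
```python
from h import *
T,o=tool(); w=ctrl.camera("wrist"); cv2.imwrite("pics/w3.png",w["color"]); print(o["time_s"],np.round(o["ee_pos"],4),np.round(o["eef_rot"],4),np.round(o["qpos"],3),np.round(o["force"],1),np.round(o["moment"],2))
for n,pic,C in (("w",w,T@w["tool_from_camera"]),):
  for k in ("knob_fr","knob_br","knob_bl","knob_fl"):
   for d in ctrl.cut_out(k,pic):
    if d["mask"].sum()<200: continue
    P=ray(pic,d["centre"][1],d["centre"][0],.15,C)[:2]; print(k,round(d["conf"],2),d["mask"].sum(),np.round(d["centre"]),fitwing(d["mask"],pic["K"],C,P))
```

```text
6.1 [0.4851 0.1127 0.2049] [ 3.1416e+00 -9.0000e-04 -2.9809e+00] [ 0.155  0.185  1.665  0.     1.293 -1.577] [0.2 0.7 0.1] [ 0.07 -0.15 -0.01]
knob_fr 0.75 2246 [214. 274.] (array([0.4809, 0.1104]), np.float64(7.3), np.float64(0.88))
knob_br 0.97 1071 [368. 286.] (array([0.6167, 0.1387]), np.float64(175.2), np.float64(0.45))
knob_fl 0.62 3779 [193. 433.] (array([0.4508, 0.2219]), np.float64(157.6), np.float64(0.83))
knob_fl 0.48 1408 [108. 545.] (array([0.3647, 0.2995]), np.float64(129.9), np.float64(0.76))
```

View pics/w3.png

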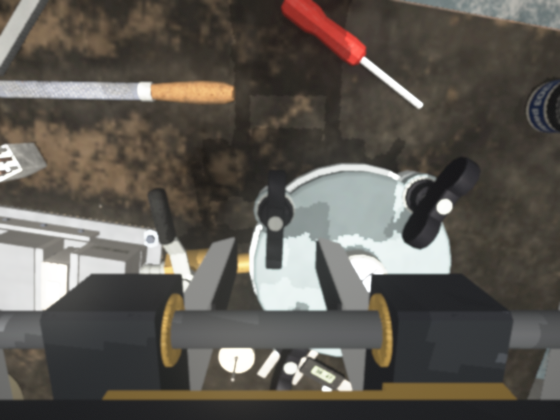

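The knob appears midway between the fingers at (274,215), and the fit agrees with the earlier one. Descend and grip.

Request:
move_arm --pt "0.45 0.09 -0.035 0.4 0 0 0.035" --pt "0.45 0 0 0.5 0 0 0" --pt "0.45 0 0 0.4 0 0 0" --pt "0.45 0 0 0.158 0 0 0" --pt "0.45 0 0 0 0 0 0" --pt "0.1 0 0 0 0 0 0" --pt "0 0 0 0 0 0 0" --pt "0 0 0 0 0 0 0" --pt "0 0 0 0 0 0 0" --force 30

```text
time_s: 7.25
ee_pos: [0.4808, 0.1103, 0.133]
eef_rot: [3.142, 0.001, -3.019]
force: [-0.7, 0.1, 0.0]
grip_width: 0.0137
grip_force: 0.6
```

```bash
cat >> h.py <<'E'
def st():
    T,o=tool(); print(round(o["time_s"],2),np.round(o["ee_pos"],4),"yaw",round(o["eef_rot"][2],3),"rp",np.round(o["eef_rot"][:2],3),"F",np.round(o["force"],1),"M",np.round(o["moment"],2),"g",round(o["grip_width"],4),round(o["grip_force"],1),"q6",round(o["qpos"][5],2),round(o["tau"][5],2))
def to(x,y,z,yaw):
    T,o=tool(); d=T[:3,:3].T@(np.array([x,y,z])-T[:3,3]); a=(o["eef_rot"][2]-yaw+np.pi)%(2*np.pi)-np.pi
    print("shift units",np.round(d/.05,3),"rz",round(a,3))
E
python3 -c "
from h import *
st()"
```

```text
7.25 [0.4808 0.1103 0.133 ] yaw -3.019 rp [3.142e+00 1.000e-03] F [-0.7  0.1  0. ] M [ 0.23 -0.1   0.02] g 0.0137 0.6 q6 -1.54 0.0
```

Request:
move_arm --pt "0 0 0 0 0 0 0" --pt "0 0 0 0 0 0 0" --pt "0 0 0 0.004 0 0 0.105" --pt "0 0 0 0.004 0 0 0.105" --pt "0 0 0 0.004 0 0 0.105" --pt "0 0 0 0.004 0 0 0.105" --pt "0 0 0 0.004 0 0 0.105" --pt "0 0 0 0.004 0 0 0.105" --pt "0 0 0 0.004 0 0 0.105" --pt "0 0 0 0.004 0 0 0.105" --pt "0 0 0 0.004 0 0 0.105" --pt "0 0 0 0.004 0 0 0.105" --pt "0 0 0 0 0 0 0" --force 30

```text
time_s: 8.55
ee_pos: [0.4813, 0.1121, 0.1312]
eef_rot: [3.138, -0.002, 2.211]
force: [3.2, 16.2, -0.1]
grip_width: 0.0119
grip_force: 30.0
```

```bash
python3 -c "
from h import *
st()"
```

```text
8.55 [0.4813 0.1121 0.1312] yaw 2.211 rp [ 3.138e+00 -2.000e-03] F [ 3.2 16.2 -0.1] M [ 2.86 -0.68 -0.02] g 0.0119 30.0 q6 -0.49 1.71
```

Request:
move_arm --pt "0.45 0 0 0 0 0 0" --pt "0.45 0 0 0 0 0 0" --pt "0.45 0 0 0 0 0 0" --pt "0.45 0 0 -0.7 0 0 0" --pt "0.45 0 0 -0.7 0 0 0" --pt "0.45 0.325 0.76 0 0 0 0" --pt "0.45 0.325 0.76 0 0 0 0" --pt "0.45 0.325 0.76 0 0 0 0" --pt "0.45 0.325 0.76 0 0 0 0" --pt "0.45 0 0 0 0 0 -0.139" --pt "0.45 0 0 0 0 0 -0.139" --pt "0.45 0 0 0 0 0 -0.139" --pt "0.45 0 0 0 0 0 -0.139" --pt "0.45 0 0 0 0 0 -0.139" --pt "0.45 0 0 0 0 0 -0.139" --pt "0.45 0 0 0 0 0 -0.139" --pt "0.45 0 0 0 0 0 -0.139" --pt "0.45 0 0 0 0 0 -0.139" --pt "0.45 0 0 0 0 0 -0.139" --pt "0.45 0 0 0 0 0 0"

```text
time_s: 10.55
ee_pos: [0.5631, 0.2532, 0.2004]
eef_rot: [-3.141, -0.0, -2.676]
force: [0.5, 0.1, 0.2]
grip_width: 0.0423
grip_force: 0.0
```

```bash
cat >> h.py <<'E'
def look(name,zl=.114,names=("knob_fr","knob_br","knob_bl","knob_fl")):
    T,o=tool(); w=ctrl.camera("wrist"); cv2.imwrite(f"pics/{name}.png",w["color"]); C=T@w["tool_from_camera"]
    for k in names:
      for d in ctrl.cut_out(k,w):
        if d["mask"].sum()<400: continue
        P=ray(w,d["centre"][1],d["centre"][0],.15,C)[:2]; print(k,round(d["conf"],2),d["mask"].sum(),np.round(d["centre"]),fitwing(d["mask"],w["K"],C,P,zl))
E
python3 -c "
from h import *
st(); look('w4'); to(.5637,.2535,.132,.4625-np.pi)"
```

```text
10.55 [0.5631 0.2532 0.2004] yaw -2.676 rp [-3.141 -0.   ] F [0.5 0.1 0.2] M [ 0.04 -0.07 -0.03] g 0.0423 0.0 q6 -1.67 -2.69
knob_fr 0.66 4002 [ 18. 130.] (array([0.4791, 0.1109]), np.float64(128.2), np.float64(0.86))
knob_br 0.91 3081 [195. 118.] (array([0.5933, 0.1407]), np.float64(168.3), np.float64(0.82))
knob_bl 0.72 2288 [224. 277.] (array([0.5633, 0.2522]), np.float64(26.7), np.float64(0.88))
knob_fl 0.72 3206 [ 50. 316.] (array([0.4514, 0.2221]), np.float64(159.7), np.float64(0.88))
knob_fl 0.6 2448 [55. 24.] (array([0.5308, 0.0455]), np.float64(35.0), np.float64(0.56))
shift units [-0.011 -0.003  1.37 ] rz -0.002
```

Request:
move_arm --pt "0.45 0 0 0.5 0 0 0" --pt "0.45 0 0 0.5 0 0 0" --pt "0.45 0 0 0.27 0 0 0" --pt "0.45 0 0 0.1 0 0 0" --pt "0.1 0 0 0 0 0 0" --pt "0 0 0 0 0 0 0" --pt "0 0 0 0 0 0 0" --pt "0 0 0 0 0 0 0" --pt "0 0 0 0 0 0 0" --pt "0 0 0 0 0 0 0" --force 30

```text
time_s: 11.8
ee_pos: [0.5636, 0.2532, 0.1327]
eef_rot: [-3.141, 0.001, -2.679]
force: [1.8, -4.8, 4.5]
grip_width: 0.0117
grip_force: 30.0
```

```bash
python3 -c "
from h import *
st()"
```

```text
11.8 [0.5636 0.2532 0.1327] yaw -2.679 rp [-3.141e+00  1.000e-03] F [ 1.8 -4.8  4.5] M [-0.68 -0.39 -0.09] g 0.0117 30.0 q6 -1.67 -0.07
```

Request:
move_arm --pt "0 0 0 0.004 0 0 0.105" --pt "0 0 0 0.004 0 0 0.105" --pt "0 0 0 0.004 0 0 0.105" --pt "0 0 0 0.004 0 0 0.105" --pt "0 0 0 0.004 0 0 0.105" --pt "0 0 0 0.004 0 0 0.105" --pt "0 0 0 0.004 0 0 0.105" --pt "0 0 0 0.004 0 0 0.105" --pt "0 0 0 0.004 0 0 0.105" --pt "0 0 0 0.004 0 0 0.105" --pt "0 0 0 0 0 0 0"

```text
time_s: 12.9
ee_pos: [0.5637, 0.2537, 0.1308]
eef_rot: [3.14, 0.001, 2.553]
force: [2.4, -0.6, 5.0]
grip_width: 0.0119
grip_force: 30.0
```

```bash
python3 -c "
from h import *
st(); to(.4515,.2232,.2,np.radians(-21.3))"
```

```text
12.9 [0.5637 0.2537 0.1308] yaw 2.553 rp [3.14e+00 1.00e-03] F [ 2.4 -0.6  5. ] M [-0.03 -0.7  -0.08] g 0.0119 30.0 q6 -0.62 1.91
shift units [ 1.525 -1.751 -1.389] rz 2.925
```

Request:
move_arm --pt "0.45 0 0 0 0 0 0" --pt "0.45 0 0 0 0 0 0" --pt "0.45 0 0 0 0 0 0" --pt "0.45 0 0 -0.7 0 0 0" --pt "0.45 0 0 -0.7 0 0 0" --pt "0.45 0.51 -0.578 0 0 0 0" --pt "0.45 0.51 -0.578 0 0 0 0" --pt "0.45 0.51 -0.578 0 0 0 0" --pt "0.45 0 0 0 0 0 -0.108" --pt "0.45 0 0 0 0 0 -0.108" --pt "0.45 0 0 0 0 0 0"

```text
time_s: 14.0
ee_pos: [0.4512, 0.2236, 0.2001]
eef_rot: [3.142, -0.0, 2.774]
force: [-1.1, 0.6, -0.0]
grip_width: 0.0422
grip_force: 0.0
```

```bash
python3 -c "
from h import *
st(); look('w5'); to(.452,.224,.131,np.radians(158.6))"
```

```text
14.0 [0.4512 0.2236 0.2001] yaw 2.774 rp [ 3.142 -0.   ] F [-1.1  0.6 -0. ] M [ 0.06 -0.15  0.03] g 0.0422 0.0 q6 -0.82 -2.04
knob_fl 0.87 2271 [219. 277.] (array([0.4515, 0.2228]), np.float64(158.5), np.float64(0.88))
shift units [-0.008  0.011  1.377] rz 0.001
```

Request:
move_arm --pt "0.45 0 0 0.5 0 0 0" --pt "0.45 0 0 0.5 0 0 0" --pt "0.45 0 0 0.28 0 0 0" --pt "0.45 0 0 0.1 0 0 0" --pt "0.1 0 0 0 0 0 0" --pt "0 0 0 0 0 0 0" --pt "0 0 0 0 0 0 0" --pt "0 0 0 0 0 0 0" --pt "0 0 0 0 0 0 0" --pt "0 0 0 0 0 0 0" --pt "0 0 0 0.004 0 0 0.105" --pt "0 0 0 0.004 0 0 0.105" --pt "0 0 0 0.004 0 0 0.105" --pt "0 0 0 0.004 0 0 0.105" --pt "0 0 0 0.004 0 0 0.105" --pt "0 0 0 0.004 0 0 0.105" --pt "0 0 0 0.004 0 0 0.105" --pt "0 0 0 0.004 0 0 0.105" --pt "0 0 0 0.004 0 0 0.105" --pt "0 0 0 0 0 0 0" --force 30

```text
time_s: 16.25
ee_pos: [0.452, 0.2239, 0.1298]
eef_rot: [3.14, -0.0, 1.824]
force: [2.0, 0.9, 5.0]
grip_width: 0.0114
grip_force: 30.0
```

```bash
python3 -c "
from h import *
st()"
```

```text
16.25 [0.452  0.2239 0.1298] yaw 1.824 rp [ 3.14 -0.  ] F [2.  0.9 5. ] M [ 0.16 -0.52 -0.11] g 0.0114 30.0 q6 0.13 1.92
```

Request:
move_arm --pt "0 0 0 0.002 0 0 0.05" --pt "0 0 0 0.002 0 0 0.05" --pt "0 0 0 0.002 0 0 0.05" --pt "0 0 0 0.002 0 0 0.05"

```text
time_s: 16.65
ee_pos: [0.4521, 0.2239, 0.1295]
eef_rot: [3.14, -0.001, 1.627]
force: [2.9, 2.1, 4.8]
grip_width: 0.0121
grip_force: 30.0
```

```bash
python3 -c "
from h import *
st()"
```

```text
16.65 [0.4521 0.2239 0.1295] yaw 1.627 rp [ 3.14e+00 -1.00e-03] F [2.9 2.1 4.8] M [ 0.23 -0.62  0.04] g 0.0121 30.0 q6 0.33 -0.96
```

Request:
move_arm --pt "0 0 0 0.002 0 0 0.05" --pt "0 0 0 0.002 0 0 0.05"

```text
time_s: 16.85
ee_pos: [0.4521, 0.2239, 0.1293]
eef_rot: [3.14, -0.001, 1.527]
force: [3.9, 2.2, 4.5]
grip_width: 0.0114
grip_force: 30.0
```

```bash
python3 -c "
from h import *
st()"
```

```text
16.85 [0.4521 0.2239 0.1293] yaw 1.527 rp [ 3.14e+00 -1.00e-03] F [3.9 2.2 4.5] M [ 0.21 -0.67  0.05] g 0.0114 30.0 q6 0.43 -0.96
```

Request:
move_arm --pt "0 0 0 0.002 0 0 0.05" --pt "0 0 0 0.002 0 0 0.05" --pt "0 0 0 0 0 0 0"

```text
time_s: 17.15
ee_pos: [0.4522, 0.2239, 0.1291]
eef_rot: [3.139, -0.001, 1.428]
force: [3.1, 1.4, 4.7]
grip_width: 0.0113
grip_force: 30.1
```

```bash
python3 -c "
from h import *
st()"
```

```text
17.15 [0.4522 0.2239 0.1291] yaw 1.428 rp [ 3.139e+00 -1.000e-03] F [3.1 1.4 4.7] M [ 0.22 -0.7   0.3 ] g 0.0113 30.1 q6 0.53 1.2
```

Request:
move_arm --pt "0 0 0 0.001 0 0 0.04" --pt "0 0 0 0 0 0 0"

```text
time_s: 17.35
ee_pos: [0.4522, 0.2239, 0.1291]
eef_rot: [3.14, -0.001, 1.389]
force: [3.7, 1.2, 4.5]
grip_width: 0.0119
grip_force: 30.7
```

```bash
python3 -c "
from h import *
st()"
```

```text
17.35 [0.4522 0.2239 0.1291] yaw 1.389 rp [ 3.14e+00 -1.00e-03] F [3.7 1.2 4.5] M [ 0.23 -0.66  0.58] g 0.0119 30.7 q6 0.57 1.16
```

The moment about z climbed from 0.05 to 0.30 and then 0.58 N m, so FL is at its stop. Next is BR.

Request:
move_arm --pt "0.45 0 0 0 0 0 0" --pt "0.45 0 0 0 0 0 0" --pt "0.45 0 0 0 0 0 0" --pt "0.45 0 0 -0.7 0 0 0" --pt "0.45 0 0 -0.7 0 0 0" --pt "0.45 -0.276 0.768 0 0 0 0" --pt "0.45 -0.276 0.768 0 0 0 0" --pt "0.45 -0.276 0.768 0 0 0 0" --pt "0.45 -0.276 0.768 0 0 0 0" --pt "0.45 0 0 0 0 0 -0.14" --pt "0.45 0 0 0 0 0 -0.14" --pt "0.45 0 0 0 0 0 -0.14" --pt "0.45 0 0 0 0 0 -0.14" --pt "0.45 0 0 0 0 0 -0.14" --pt "0.45 0 0 0 0 0 -0.14" --pt "0.45 0 0 0 0 0 -0.14" --pt "0.45 0 0 0 0 0 -0.14" --pt "0.45 0 0 0 0 0 -0.14" --pt "0.45 0 0 0 0 0 -0.14" --pt "0.45 0 0 0 0 0 -0.14"

```text
time_s: 19.35
ee_pos: [0.592, 0.1411, 0.198]
eef_rot: [-3.141, -0.001, 2.932]
force: [-0.8, -0.0, 0.2]
grip_width: 0.0422
grip_force: 0.0
```

```bash
python3 -c "
from h import *
st(); look('w6'); to(.5932,.1418,.131,np.radians(168.3))"
```

```text
19.35 [0.592  0.1411 0.198 ] yaw 2.932 rp [-3.141e+00 -1.000e-03] F [-0.8 -0.   0.2] M [-0.02 -0.15 -0.03] g 0.0422 0.0 q6 -1.19 2.93
knob_fr 0.88 3755 [ 77. 201.] (array([0.4829, 0.1101]), np.float64(126.1), np.float64(0.84))
knob_br 0.85 2185 [222. 277.] (array([0.5929, 0.1408]), np.float64(170.1), np.float64(0.85))
knob_br 0.56 3751 [ 77. 199.] (array([0.4825, 0.1106]), np.float64(125.9), np.float64(0.83))
knob_br 0.55 1075 [287. 259.] (array([0.6435, 0.1129]), np.float64(157.9), np.float64(0.41))
knob_bl 0.93 4110 [148. 431.] (array([0.5639, 0.2521]), np.float64(144.9), np.float64(0.84))
knob_fl 0.75 845 [272. 302.] (array([0.6345, 0.1483]), np.float64(166.3), np.float64(0.23))
knob_fl 0.71 629 [  1. 352.] (array([0.4455, 0.2415]), np.float64(127.4), np.float64(0.68))
shift units [-0.018  0.018  1.345] rz -0.015
```

Request:
move_arm --pt "0.45 -0.018 0.018 0.5 0 0 -0.02" --pt "0.45 0 0 0.5 0 0 0" --pt "0.45 0 0 0.25 0 0 0" --pt "0.45 0 0 0.1 0 0 0" --pt "0.1 0 0 0 0 0 0" --pt "0 0 0 0 0 0 0" --pt "0 0 0 0 0 0 0" --pt "0 0 0 0 0 0 0" --pt "0 0 0 0 0 0 0" --pt "0 0 0 0 0 0 0" --pt "0 0 0 0.004 0 0 0.105" --pt "0 0 0 0.004 0 0 0.105" --pt "0 0 0 0.004 0 0 0.105" --pt "0 0 0 0.004 0 0 0.105" --pt "0 0 0 0.004 0 0 0.105" --pt "0 0 0 0.004 0 0 0.105" --pt "0 0 0 0.004 0 0 0.105" --pt "0 0 0 0.004 0 0 0.105" --pt "0 0 0 0.004 0 0 0.105" --pt "0 0 0 0.004 0 0 0.105" --force 30

```text
time_s: 21.6
ee_pos: [0.5939, 0.1419, 0.1296]
eef_rot: [3.14, 0.0, 1.891]
force: [2.0, -1.1, 3.8]
grip_width: 0.0117
grip_force: 30.0
```

```bash
python3 -c "
from h import *
st()"
```

```text
21.6 [0.5939 0.1419 0.1296] yaw 1.891 rp [3.14 0.  ] F [ 2.  -1.1  3.8] M [-0.23 -0.45  0.01] g 0.0117 30.0 q6 -0.15 -2.11
```

Request:
move_arm --pt "0 0 0 0.002 0 0 0.05" --pt "0 0 0 0 0 0 0"

```text
time_s: 21.8
ee_pos: [0.5939, 0.1419, 0.1295]
eef_rot: [3.14, 0.0, 1.845]
force: [2.5, -0.4, 4.8]
grip_width: 0.0116
grip_force: 30.0
```

```bash
python3 -c "
from h import *
st()"
```

```text
21.8 [0.5939 0.1419 0.1295] yaw 1.845 rp [3.14 0.  ] F [ 2.5 -0.4  4.8] M [-0.24 -0.68 -0.05] g 0.0116 30.0 q6 -0.1 1.03
```

Turned 1.10 so far, and no stop yet.

Request:
move_arm --pt "0 0 0 0.002 0 0 0.05" --pt "0 0 0 0.002 0 0 0.05" --pt "0 0 0 0 0 0 0"

```text
time_s: 22.1
ee_pos: [0.594, 0.1419, 0.1293]
eef_rot: [3.139, -0.0, 1.747]
force: [4.2, -1.0, 5.0]
grip_width: 0.0115
grip_force: 30.0
```

```bash
python3 -c "
from h import *
st()"
```

```text
22.1 [0.594  0.1419 0.1293] yaw 1.747 rp [ 3.139 -0.   ] F [ 4.2 -1.   5. ] M [-0.19 -0.87  0.05] g 0.0115 30.0 q6 -0.0 0.97
```

Request:
move_arm --pt "0 0 0 0.002 0 0 0.05" --pt "0 0 0 0 0 0 0"

```text
time_s: 22.3
ee_pos: [0.594, 0.1419, 0.1292]
eef_rot: [3.139, -0.0, 1.697]
force: [3.5, -0.4, 6.3]
grip_width: 0.0118
grip_force: 30.3
```

```bash
python3 -c "
from h import *
st()"
```

```text
22.3 [0.594  0.1419 0.1292] yaw 1.697 rp [ 3.139 -0.   ] F [ 3.5 -0.4  6.3] M [-0.25 -0.82  0.47] g 0.0118 30.3 q6 0.05 1.2
```

Request:
move_arm --pt "0 0 0 0 0 0 0.03" --pt "0 0 0 0 0 0 0"

```text
time_s: 22.5
ee_pos: [0.594, 0.1419, 0.1292]
eef_rot: [3.139, -0.0, 1.668]
force: [3.5, -0.8, 5.3]
grip_width: 0.0122
grip_force: 30.9
```

```bash
python3 -c "
from h import *
st()"
```

```text
22.5 [0.594  0.1419 0.1292] yaw 1.668 rp [ 3.139 -0.   ] F [ 3.5 -0.8  5.3] M [-0.25 -0.91  0.54] g 0.0122 30.9 q6 0.08 1.02
```

Request:
move_arm --pt "0.45 0 0 0 0 0 0" --pt "0.45 0 0 0 0 0 0" --pt "0.45 0 0 0 0 0 0" --pt "0.45 0 0 -0.7 0 0 0" --pt "0.45 0 0 -0.7 0 0 0" --pt "0.45 -0.125 -0.762 0 0 0 0" --pt "0.45 -0.125 -0.762 0 0 0 0" --pt "0.45 -0.125 -0.762 0 0 0 0" --pt "0.45 0 0 0 0 0 -0.136" --pt "0.45 0 0 0 0 0 -0.136" --pt "0.45 0 0 0 0 0 -0.136" --pt "0.45 0 0 0 0 0 -0.136" --pt "0.45 0 0 0 0 0 0"

```text
time_s: 23.8
ee_pos: [0.4811, 0.1123, 0.1983]
eef_rot: [-3.141, -0.0, 2.213]
force: [-0.1, 0.7, 0.5]
grip_width: 0.0422
grip_force: 0.0
```

```bash
python3 -c "
from h import *
st(); look('w7',.1135); to(.4815,.1123,.1308,2.213)"
```

```text
23.8 [0.4811 0.1123 0.1983] yaw 2.213 rp [-3.141 -0.   ] F [-0.1  0.7  0.5] M [-0.01 -0.13 -0.  ] g 0.0422 0.0 q6 -0.49 -2.62
knob_fr 0.68 2249 [223. 275.] (array([0.4819, 0.1105]), np.float64(126.5), np.float64(0.89))
knob_br 0.68 1535 [261. 433.] (array([0.5818, 0.1582]), np.float64(37.3), np.float64(0.39))
knob_bl 0.81 4876 [133. 506.] (array([0.5649, 0.252 ]), np.float64(146.2), np.float64(0.81))
knob_fl 0.61 2999 [ 60. 343.] (array([0.4519, 0.2204]), np.float64(83.0), np.float64(0.87))
knob_fl 0.41 1599 [261. 433.] (array([0.5845, 0.1596]), np.float64(36.8), np.float64(0.41))
shift units [-0.003  0.004  1.353] rz -0.006
```

Request:
move_arm --pt "0.45 0 0 0.5 0 0 0" --pt "0.45 0 0 0.5 0 0 0" --pt "0.45 0 0 0.25 0 0 0" --pt "0.45 0 0 0.1 0 0 0" --pt "0.1 0 0 0 0 0 0" --pt "0 0 0 0 0 0 0" --pt "0 0 0 0 0 0 0" --pt "0 0 0 0 0 0 0" --pt "0 0 0 0 0 0 0" --pt "0 0 0 0 0 0 0" --pt "0 0 0 0.004 0 0 0.105" --pt "0 0 0 0.004 0 0 0.105" --pt "0 0 0 0.004 0 0 0.105" --pt "0 0 0 0.004 0 0 0.105" --pt "0 0 0 0.004 0 0 0.105" --pt "0 0 0 0.004 0 0 0.105" --pt "0 0 0 0.004 0 0 0.105" --pt "0 0 0 0.004 0 0 0.105" --pt "0 0 0 0.004 0 0 0.105" --pt "0 0 0 0.004 0 0 0.105" --force 30

```text
time_s: 26.05
ee_pos: [0.4825, 0.1123, 0.1296]
eef_rot: [3.139, -0.002, 1.156]
force: [6.5, -0.7, 1.3]
grip_width: 0.0118
grip_force: 30.0
```

Request:
move_arm --pt "0 0 0 0 0 0 0"

```text
time_s: 26.15
ee_pos: [0.4824, 0.1123, 0.1296]
eef_rot: [3.139, -0.001, 1.156]
force: [5.0, -0.8, 1.9]
grip_width: 0.0119
grip_force: 30.0
```

```bash
python3 -c "
from h import *
st()"
```

```text
26.15 [0.4824 0.1123 0.1296] yaw 1.156 rp [ 3.139e+00 -1.000e-03] F [ 5.  -0.8  1.9] M [-0.17 -1.14 -0.06] g 0.0119 30.0 q6 0.57 1.7
```

Request:
move_arm --pt "0 0 0 0.002 0 0 0.05" --pt "0 0 0 0 0 0 0"

```text
time_s: 26.35
ee_pos: [0.4825, 0.1123, 0.1295]
eef_rot: [3.139, -0.002, 1.108]
force: [5.5, -0.7, 1.6]
grip_width: 0.0116
grip_force: 30.0
```

```bash
python3 -c "
from h import *
st()"
```

```text
26.35 [0.4825 0.1123 0.1295] yaw 1.108 rp [ 3.139e+00 -2.000e-03] F [ 5.5 -0.7  1.6] M [-0.16 -1.16  0.04] g 0.0116 30.0 q6 0.62 0.77
```

Turned 1.10, still free.

Request:
move_arm --pt "0 0 0 0.002 0 0 0.05" --pt "0 0 0 0.002 0 0 0.05" --pt "0 0 0 0 0 0 0"

```text
time_s: 26.65
ee_pos: [0.4826, 0.1122, 0.1293]
eef_rot: [3.139, -0.002, 1.008]
force: [5.5, -1.5, 0.7]
grip_width: 0.0118
grip_force: 30.0
```

```bash
python3 -c "
from h import *
st()"
```

```text
26.65 [0.4826 0.1122 0.1293] yaw 1.008 rp [ 3.139e+00 -2.000e-03] F [ 5.5 -1.5  0.7] M [-0.29 -1.27 -0.02] g 0.0118 30.0 q6 0.72 0.83
```

Request:
move_arm --pt "0 0 0 0.001 0 0 0.04" --pt "0 0 0 0 0 0 0"

```text
time_s: 26.85
ee_pos: [0.4826, 0.1122, 0.1293]
eef_rot: [3.139, -0.002, 0.968]
force: [6.2, -0.8, 1.5]
grip_width: 0.012
grip_force: 30.0
```

```bash
python3 -c "
from h import *
st()"
```

```text
26.85 [0.4826 0.1122 0.1293] yaw 0.968 rp [ 3.139e+00 -2.000e-03] F [ 6.2 -0.8  1.5] M [-0.36 -1.32  0.05] g 0.012 30.0 q6 0.76 0.63
```

Request:
move_arm --pt "0 0 0 0.002 0 0 0.05" --pt "0 0 0 0 0 0 0"

```text
time_s: 27.05
ee_pos: [0.4826, 0.1122, 0.1292]
eef_rot: [3.139, -0.002, 0.918]
force: [7.7, -1.6, 0.5]
grip_width: 0.0117
grip_force: 30.0
```

```bash
python3 -c "
from h import *
st()"
```

```text
27.05 [0.4826 0.1122 0.1292] yaw 0.918 rp [ 3.139e+00 -2.000e-03] F [ 7.7 -1.6  0.5] M [-0.4  -1.4   0.07] g 0.0117 30.0 q6 0.81 0.77
```

Request:
move_arm --pt "0 0 0 0.001 0 0 0.05" --pt "0 0 0 0 0 0 0"

```text
time_s: 27.25
ee_pos: [0.4826, 0.1122, 0.1291]
eef_rot: [3.139, -0.002, 0.868]
force: [7.4, -2.1, 0.5]
grip_width: 0.0117
grip_force: 30.2
```

```bash
python3 -c "
from h import *
st()"
```

```text
27.25 [0.4826 0.1122 0.1291] yaw 0.868 rp [ 3.139e+00 -2.000e-03] F [ 7.4 -2.1  0.5] M [-0.41 -1.39  0.41] g 0.0117 30.2 q6 0.86 1.15
```

Request:
move_arm --pt "0 0 0 0 0 0 0.03" --pt "0 0 0 0 0 0 0"

```text
time_s: 27.45
ee_pos: [0.4826, 0.1122, 0.1291]
eef_rot: [3.139, -0.002, 0.839]
force: [7.8, -2.0, 0.0]
grip_width: 0.0118
grip_force: 30.7
```

```bash
python3 -c "
from h import *
st()"
```

```text
27.45 [0.4826 0.1122 0.1291] yaw 0.839 rp [ 3.139e+00 -2.000e-03] F [ 7.8 -2.   0. ] M [-0.41 -1.39  0.52] g 0.0118 30.7 q6 0.89 0.99
```

Request:
move_arm --pt "0.45 0 0 0 0 0 0" --pt "0.45 0 0 0 0 0 0" --pt "0.45 0 0 0 0 0 0" --pt "0.45 0 0 -0.7 0 0 0" --pt "0.45 0 0 -0.7 0 0 0" --pt "0.45 0.8 -0.168 0 0 0 0" --pt "0.45 0.8 -0.168 0 0 0 0" --pt "0.45 0.8 -0.168 0 0 0 0" --pt "0.45 0.8 -0.168 0 0 0 0" --pt "0.45 0 0 0 0 0 -0.143" --pt "0.45 0 0 0 0 0 -0.143" --pt "0.45 0 0 0 0 0 -0.143" --pt "0.45 0 0 0 0 0 -0.143" --pt "0.45 0 0 0 0 0 -0.143" --pt "0.45 0 0 0 0 0 -0.143" --pt "0.45 0 0 0 0 0 -0.143" --pt "0.45 0 0 0 0 0 -0.143" --pt "0.45 0 0 0 0 0 -0.143" --pt "0.45 0 0 0 0 0 -0.143" --pt "0.45 0 0 0 0 0 -0.143"

```text
time_s: 29.45
ee_pos: [0.5629, 0.2539, 0.1983]
eef_rot: [-3.141, -0.0, 2.419]
force: [-0.0, -1.1, -0.3]
grip_width: 0.0424
grip_force: 0.0
```

Request:
move_arm --pt "0.45 0 0 0 0 0 -0.143" --pt "0.45 0 0 0 0 0 0"

```text
time_s: 29.65
ee_pos: [0.563, 0.2538, 0.1983]
eef_rot: [-3.141, -0.0, 2.558]
force: [-0.0, 0.5, 0.1]
grip_width: 0.0423
grip_force: 0.0
```

```bash
python3 -c "
from h import *
st(); look('w8',.1135); to(.5637,.2537,.1308,2.553)"
```

```text
29.65 [0.563  0.2538 0.1983] yaw 2.558 rp [-3.141 -0.   ] F [-0.   0.5  0.1] M [ 0.01 -0.07  0.06] g 0.0423 0.0 q6 -0.62 -2.79
knob_fr 0.67 3080 [238.  55.] (array([0.4806, 0.11  ]), np.float64(55.0), np.float64(0.84))
knob_bl 0.88 2289 [224. 279.] (array([0.564 , 0.2524]), np.float64(146.2), np.float64(0.87))
knob_bl 0.56 3091 [240.  57.] (array([0.481 , 0.1105]), np.float64(55.4), np.float64(0.84))
knob_fl 0.96 3225 [114. 152.] (array([0.4532, 0.2237]), np.float64(83.1), np.float64(0.83))
knob_fl 0.43 3179 [240.  52.] (array([0.4811, 0.1107]), np.float64(55.0), np.float64(0.85))
shift units [-0.012  0.005  1.353] rz 0.0
```

Request:
move_arm --pt "0.45 0 0 0.5 0 0 0" --pt "0.45 0 0 0.5 0 0 0" --pt "0.45 0 0 0.25 0 0 0" --pt "0.45 0 0 0.1 0 0 0" --pt "0.1 0 0 0 0 0 0" --pt "0 0 0 0 0 0 0" --pt "0 0 0 0 0 0 0" --pt "0 0 0 0 0 0 0" --pt "0 0 0 0 0 0 0" --pt "0 0 0 0 0 0 0" --pt "0 0 0 0.004 0 0 0.105" --pt "0 0 0 0.004 0 0 0.105" --pt "0 0 0 0.004 0 0 0.105" --pt "0 0 0 0.004 0 0 0.105" --pt "0 0 0 0.004 0 0 0.105" --pt "0 0 0 0.004 0 0 0.105" --pt "0 0 0 0.004 0 0 0.105" --pt "0 0 0 0.004 0 0 0.105" --pt "0 0 0 0.004 0 0 0.105" --pt "0 0 0 0.004 0 0 0.105" --force 30

```text
time_s: 31.9
ee_pos: [0.5642, 0.2543, 0.1298]
eef_rot: [3.138, -0.002, 1.502]
force: [6.7, 2.4, 2.0]
grip_width: 0.0118
grip_force: 30.0
```

Request:
move_arm --pt "0 0 0 0.002 0 0 0.05" --pt "0 0 0 0 0 0 0"

```text
time_s: 32.1
ee_pos: [0.5643, 0.2543, 0.1297]
eef_rot: [3.138, -0.002, 1.454]
force: [8.0, 2.3, 1.7]
grip_width: 0.012
grip_force: 30.0
```

```bash
python3 -c "
from h import *
st()"
```

```text
32.1 [0.5643 0.2543 0.1297] yaw 1.454 rp [ 3.138e+00 -2.000e-03] F [8.  2.3 1.7] M [ 0.5  -1.34 -0.05] g 0.012 30.0 q6 0.48 0.91
```

Request:
move_arm --pt "0 0 0 0.002 0 0 0.05" --pt "0 0 0 0 0 0 0"

```text
time_s: 32.3
ee_pos: [0.5643, 0.2542, 0.1296]
eef_rot: [3.138, -0.002, 1.404]
force: [7.4, 2.8, 1.7]
grip_width: 0.0117
grip_force: 30.0
```

```bash
python3 -c "
from h import *
st()"
```

```text
32.3 [0.5643 0.2542 0.1296] yaw 1.404 rp [ 3.138e+00 -2.000e-03] F [7.4 2.8 1.7] M [ 0.48 -1.39  0.03] g 0.0117 30.0 q6 0.53 0.77
```

Request:
move_arm --pt "0 0 0 0.002 0 0 0.05" --pt "0 0 0 0 0 0 0"

```text
time_s: 32.5
ee_pos: [0.5643, 0.2543, 0.1295]
eef_rot: [3.138, -0.002, 1.354]
force: [7.6, 1.8, 1.8]
grip_width: 0.0115
grip_force: 30.0
```

```bash
python3 -c "
from h import *
st()"
```

```text
32.5 [0.5643 0.2543 0.1295] yaw 1.354 rp [ 3.138e+00 -2.000e-03] F [7.6 1.8 1.8] M [ 0.5  -1.48  0.06] g 0.0115 30.0 q6 0.58 0.78
```

Request:
move_arm --pt "0 0 0 0.002 0 0 0.05" --pt "0 0 0 0 0 0 0"

```text
time_s: 32.7
ee_pos: [0.5644, 0.2543, 0.1295]
eef_rot: [3.138, -0.002, 1.304]
force: [7.6, 2.7, 1.0]
grip_width: 0.0117
grip_force: 30.0
```

```bash
python3 -c "
from h import *
st()"
```

```text
32.7 [0.5644 0.2543 0.1295] yaw 1.304 rp [ 3.138e+00 -2.000e-03] F [7.6 2.7 1. ] M [ 0.5  -1.46  0.  ] g 0.0117 30.0 q6 0.63 0.77
```

Turned 1.25 in this stage. Up to 1.35 may be needed.

Request:
move_arm --pt "0 0 0 0.002 0 0 0.05" --pt "0 0 0 0 0 0 0"

```text
time_s: 32.9
ee_pos: [0.5644, 0.2542, 0.1293]
eef_rot: [3.138, -0.003, 1.254]
force: [7.4, 3.6, 1.6]
grip_width: 0.0116
grip_force: 30.0
```

```bash
python3 -c "
from h import *
st()"
```

```text
32.9 [0.5644 0.2542 0.1293] yaw 1.254 rp [ 3.138e+00 -3.000e-03] F [7.4 3.6 1.6] M [ 0.43 -1.56  0.04] g 0.0116 30.0 q6 0.68 0.78
```

Request:
move_arm --pt "0 0 0 0.001 0 0 0.04" --pt "0 0 0 0 0 0 0"

```text
time_s: 33.1
ee_pos: [0.5644, 0.2542, 0.1293]
eef_rot: [3.138, -0.003, 1.215]
force: [8.1, 2.8, 1.6]
grip_width: 0.0119
grip_force: 30.3
```

```bash
python3 -c "
from h import *
st()"
```

```text
33.1 [0.5644 0.2542 0.1293] yaw 1.215 rp [ 3.138e+00 -3.000e-03] F [8.1 2.8 1.6] M [ 0.41 -1.56  0.43] g 0.0119 30.3 q6 0.72 1.05
```

Request:
move_arm --pt "0 0 0 0 0 0 0.03" --pt "0 0 0 0 0 0 0"

```text
time_s: 33.3
ee_pos: [0.5644, 0.2542, 0.1293]
eef_rot: [3.138, -0.002, 1.186]
force: [7.4, 2.4, 1.9]
grip_width: 0.0122
grip_force: 30.9
```

```bash
python3 -c "
from h import *
st()"
```

```text
33.3 [0.5644 0.2542 0.1293] yaw 1.186 rp [ 3.138e+00 -2.000e-03] F [7.4 2.4 1.9] M [ 0.34 -1.46  0.58] g 0.0122 30.9 q6 0.75 1.04
```

Request:
move_arm --pt "0.45 0 0 0 0 0 0" --pt "0.45 0 0 0 0 0 0" --pt "0.45 0 0 0 0 0 0" --pt "0.45 0 0 -0.8 0 0 0" --pt "0.45 0 0 -0.8 0 0 0" --pt "0.45 -0.79 -0.233 -0.1 0 0 0" --pt "0.45 -0.79 -0.233 -0.1 0 0 0" --pt "0.45 -0.79 -0.233 -0.1 0 0 0" --pt "0.45 -0.79 -0.233 -0.1 0 0 0" --pt "0.45 -0.79 -0.233 -0.1 0 0 0" --pt "0.45 -0.79 -0.233 -0.1 0 0 0" --pt "0.45 0 0 0 0 0 0.141" --pt "0.45 0 0 0 0 0 0.141" --pt "0.45 0 0 0 0 0 0.141" --pt "0.45 0 0 0 0 0 0.141" --pt "0.45 0 0 0 0 0 0.141" --pt "0.45 0 0 0 0 0 0.141" --pt "0.45 0 0 0 0 0 0"

```text
time_s: 35.1
ee_pos: [0.4092, 0.0604, 0.2384]
eef_rot: [-3.142, 0.0, 0.337]
force: [-0.1, 0.1, -0.1]
grip_width: 0.0425
grip_force: 0.0
```

Run:
```python
from h import *
st(); look('w9',.1125)
T,o=tool(); w=ctrl.camera("wrist"); C=T@w["tool_from_camera"]; import pickle; pickle.dump((w["K"],C),open("w9.pkl","wb"))
for d in ctrl.cut_out("lever_grip",w):
    v,u=np.nonzero(d["mask"]); P=np.array([ray(w,a,b,.126,C)[:2] for a,b in zip(u,v)]); e,V=np.linalg.eigh(np.cov(P.T)); print("lever",d["conf"],len(u),np.round(d["centre"]),np.round(P.mean(0),4),np.degrees(np.arctan2(V[1,1],V[0,1])))
t=ctrl.camera("top")
for k in ("knob_fl","knob_bl"):
  for d in ctrl.cut_out(k,t): 
    P=ray(t,d["centre"][1],d["centre"][0],.15)[:2]; print("top",round(d["conf"],2),fitwing(d["mask"],t["K"],t["pose"],P,.1125))
```

```text
35.1 [0.4092 0.0604 0.2384] yaw 0.337 rp [-3.142  0.   ] F [-0.1  0.1 -0.1] M [-0.02 -0.07  0.  ] g 0.0425 0.0 q6 1.29 2.74
knob_fr 0.55 2078 [103. 244.] (array([0.4817, 0.1095]), np.float64(51.4), np.float64(0.89))
knob_fl 0.89 2308 [ 83. 100.] (array([0.4526, 0.22  ]), np.float64(85.2), np.float64(0.81))
knob_fl 0.26 1462 [178. 485.] (array([ 0.4916, -0.1082]), np.float64(95.5), np.float64(0.48))
lever 0.94 2180 [ 82. 354.] [0.5254 0.0347] -158.57681364518857
top 0.55 (array([0.4518, 0.2237]), np.float64(81.5), np.float64(0.86))
top 0.42 (array([ 0.346 , -0.1991]), np.float64(117.5), np.float64(0.58))
top 0.78 (array([0.5639, 0.2527]), np.float64(75.4), np.float64(0.71))
```

View pics/w9.png

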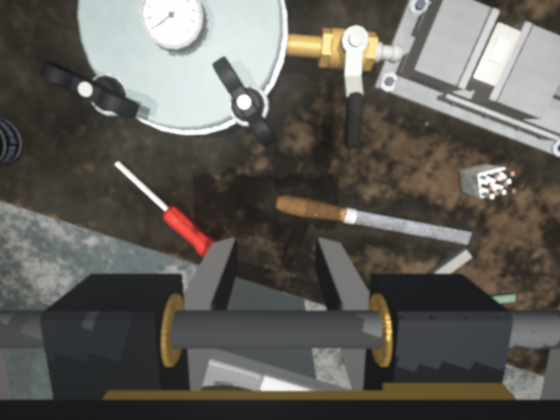

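The wrist view shows the lever pivot at (356,38) and the sleeve from (355,95) to (354,146). The grey fixture beside it has a cream plate centred at (497,53). The FR and FL wings lie where I left them.

Run:
```python
from h import *
import pickle
K,C=pickle.load(open("w9.pkl","rb")); w={"K":K}; t=ctrl.camera("top")
for n,q,z in (("piv",(356,38),.13),("piv",(356,38),.14),("s0",(355,95),.128),("s1",(354,146),.128)): print(n,np.round(ray(w,*q,z,C),4))
for z in (.02,.04,.06,.08,.1): print(z,np.round(ray(w,497,53,z,C)[:2]-ray(t,341.3,185,z)[:2],4),np.round(ray(w,497,53,z,C)[:2],3))
```

```text
piv [0.5553 0.0467 0.13  ]
piv [0.5524 0.0479 0.14  ]
s0 [0.5171 0.0312 0.128 ]
s1 [0.48   0.0166 0.128 ]
0.02 [ 0.0135 -0.021 ] [ 0.624 -0.113]
0.04 [ 0.0098 -0.0135] [ 0.616 -0.103]
0.06 [ 0.0061 -0.0059] [ 0.609 -0.094]
0.08 [0.0025 0.0016] [ 0.601 -0.084]
0.1 [-0.0012  0.0092] [ 0.593 -0.074]
```

```bash
python3 -c "
from h import *
st(); to(.499,.0242,.112,.355)"
```

```text
35.65 [0.4093 0.0604 0.2385] yaw 0.34 rp [-3.142 -0.   ] F [-0.6 -0.5  0.2] M [ 0.   -0.   -0.02] g 0.0423 0.0 q6 1.29 -0.02
shift units [1.449 1.282 2.529] rz -0.015
```

Request:
move_arm --pt "0.45 0.725 0.641 0 0 0 -0.015" --pt "0.45 0.725 0.641 0 0 0 0" --pt "0.45 0 0 0.8 0 0 0" --pt "0.45 0 0 0.8 0 0 0" --pt "0.45 0 0 0.6 0 0 0" --pt "0.45 0 0 0.25 0 0 0" --pt "0.45 0 0 0.08 0 0 0" --pt "0.1 0 0 0 0 0 0" --pt "0 0 0 0 0 0 0" --pt "0 0 0 0 0 0 0" --pt "0 0 0 0 0 0 0" --pt "0 0 0 0 0 0 0" --pt "0 0 0 0 0 0 0" --force 15

```text
time_s: 36.95
ee_pos: [0.4996, 0.0248, 0.1126]
eef_rot: [3.141, -0.001, 0.355]
force: [-1.4, -2.0, 7.0]
grip_width: 0.0122
grip_force: 15.0
```

```bash
python3 -c "
from h import *
st()"
```

```text
36.95 [0.4996 0.0248 0.1126] yaw 0.355 rp [ 3.141e+00 -1.000e-03] F [-1.4 -2.   7. ] M [-0.16  0.13 -0.19] g 0.0122 15.0 q6 1.19 -0.15
```

Request:
move_arm --pt "0 0.006 0.126 0 0 0 -0.1" --pt "0 0.006 0.126 0 0 0 -0.1" --pt "0 0.006 0.126 0 0 0 -0.1" --pt "0 0.006 0.126 0 0 0 -0.1" --pt "0 0.006 0.126 0 0 0 -0.1" --pt "0 0.006 0.126 0 0 0 -0.1" --pt "0 0 0 0 0 0 0"

```text
time_s: 37.65
ee_pos: [0.5225, -0.0061, 0.1126]
eef_rot: [3.14, 0.001, 0.958]
force: [-1.7, -8.9, 7.0]
grip_width: 0.0122
grip_force: 14.9
```

```bash
python3 -c "
from h import *
st()"
```

```text
37.65 [ 0.5225 -0.0061  0.1126] yaw 0.958 rp [3.14e+00 1.00e-03] F [-1.7 -8.9  7. ] M [-1.69  0.3  -0.09] g 0.0122 14.9 q6 0.53 -1.89
```

Request:
move_arm --pt "0 0.006 0.126 0 0 0 -0.1" --pt "0 0.006 0.126 0 0 0 -0.1" --pt "0 0.006 0.126 0 0 0 -0.1" --pt "0 0.006 0.126 0 0 0 -0.1" --pt "0 0.006 0.126 0 0 0 -0.1" --pt "0 0.006 0.126 0 0 0 -0.1" --pt "0 0.006 0.126 0 0 0 -0.1" --pt "0 0 0 0 0 0 0"

```text
time_s: 38.45
ee_pos: [0.565, -0.0178, 0.1127]
eef_rot: [3.139, 0.003, 1.658]
force: [4.2, -11.1, 4.4]
grip_width: 0.0116
grip_force: 15.0
```

```bash
python3 -c "
from h import *
st()"
```

```text
38.45 [ 0.565  -0.0178  0.1127] yaw 1.658 rp [3.139e+00 3.000e-03] F [  4.2 -11.1   4.4] M [-1.97 -0.78 -0.02] g 0.0116 15.0 q6 -0.18 -1.72
```

Request:
move_arm --pt "0 -0.015 0.063 0 0 0 -0.05" --pt "0 -0.015 0.063 0 0 0 -0.05" --pt "0 0.002 0.063 0 0 0 -0.05" --pt "0 0 0 0 0 0 0"

```text
time_s: 38.85
ee_pos: [0.5741, -0.0165, 0.1127]
eef_rot: [3.139, 0.001, 1.806]
force: [4.2, -1.1, 5.9]
grip_width: 0.0121
grip_force: 15.0
```

```bash
python3 -c "
from h import *
st()"
```

```text
38.85 [ 0.5741 -0.0165  0.1127] yaw 1.806 rp [3.139e+00 1.000e-03] F [ 4.2 -1.1  5.9] M [-0.28 -0.81 -0.13] g 0.0121 15.0 q6 -0.33 -1.05
```

Request:
move_arm --pt "0 0.001 0.04 0 0 0 -0.03" --pt "0 0 0 0 0 0 0"

```text
time_s: 39.05
ee_pos: [0.5758, -0.0161, 0.1126]
eef_rot: [3.14, 0.001, 1.834]
force: [3.2, -1.7, 4.8]
grip_width: 0.0119
grip_force: 15.0
```

```bash
python3 -c "
from h import *
st()"
```

```text
39.05 [ 0.5758 -0.0161  0.1126] yaw 1.834 rp [3.14e+00 1.00e-03] F [ 3.2 -1.7  4.8] M [-0.36 -0.6  -0.16] g 0.0119 15.0 q6 -0.35 -0.57
```

Request:
move_arm --pt "0 0.001 0.04 0 0 0 -0.03" --pt "0 0 0 0 0 0 0"

```text
time_s: 39.25
ee_pos: [0.5763, -0.0159, 0.1124]
eef_rot: [-3.14, 0.0, 1.864]
force: [-8.2, -4.3, 10.3]
grip_width: 0.012
grip_force: 15.1
```

```bash
python3 -c "
from h import *
st()"
```

```text
39.25 [ 0.5763 -0.0159  0.1124] yaw 1.864 rp [-3.14  0.  ] F [-8.2 -4.3 10.3] M [-0.88  1.4  -0.19] g 0.012 15.1 q6 -0.38 -0.65
```

Request:
move_arm --pt "0 0.001 0.03 0 0 0 -0.02" --pt "0 0 0 0 0 0 0"

```text
time_s: 39.45
ee_pos: [0.5765, -0.0157, 0.1123]
eef_rot: [-3.136, -0.0, 1.884]
force: [-17.1, -5.7, 15.6]
grip_width: 0.0124
grip_force: 15.1
```

```bash
python3 -c "
from h import *
st()"
```

```text
39.45 [ 0.5765 -0.0157  0.1123] yaw 1.884 rp [-3.136 -0.   ] F [-17.1  -5.7  15.6] M [-1.36  3.24 -0.21] g 0.0124 15.1 q6 -0.4 -0.49
```

Request:
move_arm --pt "0.45 0 0 0 0 0 0" --pt "0.45 0 0 0 0 0 0" --pt "0.45 0 0 0 0 0 0" --pt "0.45 0 0 0 0 0 0" --pt "0.45 0 0 -0.4 0 0 0" --pt "0.45 0 0 -0.8 0 0 0" --pt "0.45 0 0 -0.8 0 0 0" --pt "0.45 0 0 -0.8 0 0 0" --pt "0.45 0 0 0 0 0 0"

```text
time_s: 40.35
ee_pos: [0.58, -0.0148, 0.2576]
eef_rot: [3.134, 0.003, 1.885]
force: [-0.9, -0.4, -0.4]
grip_width: 0.0426
grip_force: 0.0
```

Run:
```python
from h import *
st(); look('w10',.1125)
T,o=tool(); w=ctrl.camera("wrist"); C=T@w["tool_from_camera"]
for d in ctrl.cut_out("lever_grip",w):
    v,u=np.nonzero(d["mask"]); P=np.array([ray(w,a,b,.126,C)[:2] for a,b in zip(u,v)]); e,V=np.linalg.eigh(np.cov(P.T)); print("lever",d["conf"],len(u),np.round(d["centre"]),np.round(P.mean(0),4),np.degrees(np.arctan2(V[1,1],V[0,1])))
t=ctrl.camera("top")["color"]
cv2.imwrite("pics/fin.png",np.hstack([w["color"],cv2.resize(t[120:320,220:300],(240,420))[:, :240]]))
cv2.imwrite("pics/fin.png",np.vstack([cv2.resize(w["color"],(400,300)),cv2.resize(t[140:290,170:370],(400,300),interpolation=cv2.INTER_CUBIC)]))
```

```text
40.35 [ 0.58   -0.0148  0.2576] yaw 1.885 rp [3.134e+00 3.000e-03] F [-0.9 -0.4 -0.4] M [-0.04 -0.13  0.02] g 0.0426 0.0 q6 -0.4 -0.01
knob_fr 0.56 2259 [ 24. 204.] (array([0.483, 0.112]), np.float64(56.6), np.float64(0.87))
knob_br 0.79 1799 [ 36. 350.] (array([0.5929, 0.1411]), np.float64(101.0), np.float64(0.89))
knob_br 0.73 2743 [ 45. 431.] (array([0.6579, 0.1494]), np.float64(67.9), np.float64(0.63))
knob_bl 0.66 2779 [ 46. 431.] (array([0.6578, 0.1487]), np.float64(68.1), np.float64(0.64))
knob_fl 0.2 1579 [167. 272.] (array([0.5673, 0.0171]), np.float64(106.2), np.float64(0.68))
lever 0.73 1695 [170. 277.] [0.5684 0.0127] 105.02476644094067
```

View pics/fin.png

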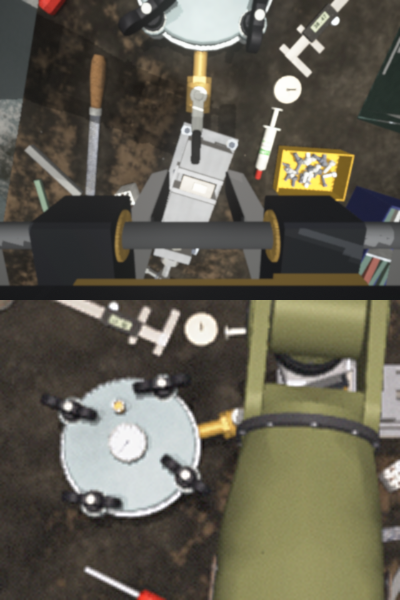

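The upper view shows the lever in line with the pipe (105° measured, against 104.9° for the pipe) and clear of the fingers. All four wings are at the angles where their stops were felt, so I hand in.

```bash
python3 -c "
from h import *
print(ctrl.hand_in())"
```

```text
the job is handed in; nothing more can be done
None
```

The job is handed in at about 40 s: FR and BL were each first turned 60°, then all four knobs were turned to their felt stops in the order FL, BR, FR, BL, and only then was the air valve opened to its stop in line with the pipe; I judged the lid seated from those stops and did not measure it.

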